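Index the marking table and load its empty nest

TASK

Turn the indexing table on the bench until its empty nest has clicked in at the loading place by the steel pointer, across from the marking head, and let go of it. Then take the loose pillow block from the bench and set it upright on that nest, centred and square between the two end stops, with the table still clicked in there. Leave the other parts and tools on the bench where they are.

Things in the scene. Friction and masses are not known exactly. Their poses are not given: they have to be found in the camera images.
- indexer: Indexing table's fixed base; origin on the turning axis at bench level, z up. Round foot, radius 130 mm. Its -x axis points to the loading place, marked outside the disc by a thin steel pointer post (131 to 143 mm from the axis, 66 mm tall, its tip reaching to 150 mm). A pawl housing between -x and +y reaches 164 mm from the axis, 42 mm high.
- head (a point): Lowest point of the fixed marking head's tip, 137 mm above the bench over the disc, 85 mm from the turning axis, across from the loading place. Above the tip a 44 mm diameter head from 150 mm up, held by an arm (top 215 mm) from a green column 34 x 38 mm, 217 mm tall, centred 178 mm from the turning axis.
- disc (a point): Centre of the top face of the turning aluminium disc, 73 mm above the bench; the disc is 250 mm in diameter, 15 mm thick. It carries 4 equal nests every 90 degrees, 85 mm from the axis: three hold clamped pillow blocks (tops 124 mm above the bench), one is empty. Halfway between nests stand 4 upright pins. Central boss radius 26 mm, 10 mm high.
- turntable (a joint): Angle of the disc on the base, rad, counterclockwise from above, endless both ways. At 0 and every whole turn the empty nest is at the loading place. A sprung pawl clicks in every 45 degrees (0, pi/4, ...) and pulls the disc home from about 3 degrees either side; between clicks it turns with 0.05 N m of friction and stays put. Pushing through a click takes about 8 N at the pins.
- nest (a point): Empty nest: centre of the top of its flat pad (44 mm radially, 86 mm along the rim), 78 mm above the bench. Axes turn with the disc: x radial, towards the axis; y along the rim; z up. Two end stops (8 mm thick, 30 mm wide, 12 mm above the pad) have their inner faces 34 mm each side of the centre in y: 68 mm between them for the 60 mm long block.
- pin0 (a point): Middle of the top of upright steel pin A on the disc, for pushing the disc round: 12 mm diameter, 50 mm tall from the disc's top (73 mm) to 123 mm above the bench, 108 mm from the turning axis. About 28 mm are free between a pin and the end stop of the next nest on each side.
- pin1 (a point): Middle of the top of upright steel pin B on the disc, for pushing the disc round: 12 mm diameter, 50 mm tall from the disc's top (73 mm) to 123 mm above the bench, 108 mm from the turning axis. About 28 mm are free between a pin and the end stop of the next nest on each side.
- pin2 (a point): Middle of the top of upright steel pin C on the disc, for pushing the disc round: 12 mm diameter, 50 mm tall from the disc's top (73 mm) to 123 mm above the bench, 108 mm from the turning axis. About 28 mm are free between a pin and the end stop of the next nest on each side.
- pin3 (a point): Middle of the top of upright steel pin D on the disc, for pushing the disc round: 12 mm diameter, 50 mm tall from the disc's top (73 mm) to 123 mm above the bench, 108 mm from the turning axis. About 28 mm are free between a pin and the end stop of the next nest on each side.
- load_place (a point): Fixed point of the base where the centre of the empty nest's pad must come: 85 mm from the turning axis, towards the pointer, 78 mm above the bench.
- block: The loose pillow block (bearing housing) lying on the bench among other parts: plain steel, foot 30 mm (x) x 60 mm (y) x 12 mm, with a round-topped housing with a bore through it along x, 38 mm wide, 30 mm thick in x (flat faces), 46 mm tall overall. Origin: centre of its underside, z up. About 0.35 kg. Grip it across x.
- flange: Bystander: steel stepped flange, 64 mm diameter, 34 mm tall, origin at its underside's centre.
- veeblock: Bystander: steel vee block 40 x 60 x 36 mm, origin at its underside's centre.
- bracket: Bystander: steel angle bracket 40 x 60 x 48 mm, origin at its underside's centre.
- wrench: Bystander: wrench 170 mm long, lying flat along its x.
- tin: Bystander: plain metal grease tin, 56 mm diameter, 70 mm tall.
- mug: Bystander: white mug, 68 mm diameter, 75 mm tall, handle at its +y.
- brush: Bystander: hand brush 170 mm long, lying flat along its x.
Not all that is in view belongs to the job. Leave any brown or yellow look-alike of the block alone.

How it is judged:
By the outcome, as a careful person would: the job done as asked, in the order asked, and still so for the second after the job is handed in, with the robot touching nothing.
It also fails if it takes over 72 s, if anything falls off the work surface, if the arm or the gripper's body presses on something with over 40 N, if the wrist force passes 120 N, or if a joint passes its speed limit or range.

ROBOT

A 7-joint arm with a two-finger parallel gripper is mounted at the origin on the work surface. World frame = base frame: x ahead of the robot, y to its left, z up, the work surface at z = 0. Lengths are in mm, angles in rad, forces in N, time in s.
With the tool pointing down it reaches from about 400 to 875 mm from the base axis. Payload 4.4 kg.
Tool frame: the origin (TCP) lies between the finger pads; the fingertips stand 17 mm ahead of it and the grasp point (between the pads) lies 2 mm behind it; z points along the fingers, y is the line along which they close (so a half turn about z gives the same grasp; the last joint's range is limited). The gripper opens to 85 mm and grips with 20 to 120 N. Pads are 22 mm wide; open, the fingers measure 114 mm over their backs; the gripper's body (76 mm by 85 mm) begins 54 mm behind the grasp point. The pads swing forward as they close: fully open they stand 13 mm farther back than shut.
Start: joints at [-1.201, 0.628, 0.038, 1.517, -0.027, 0.996, -0.02], TCP at [274.367, 589.272, 209.813] pointing down, gripper open.
Joint ranges: [-3.06, 3.06], [-0.37, 2.12], [-1.25, 1.32], [0.18, 2.47], [-1.1, 4.24], [0.23, 1.98], [-2.94, 2.94]. Speed limits (rad/s): [2.57, 2.57, 3.14, 3.14, 3.14, 3.14, 3.14].

INTERFACE

Orientations are given as [roll, pitch, yaw] about the fixed x, y, z axes, in that order (R = Rz(yaw) Ry(pitch) Rx(roll)).
In Python, from cell import sensors, get_image, ctrl gives the robot as it stands.
- The arm moves only by the tool send_rows, never from a script. Its argument "series" is a list of rows, each a list of 3 entries, a list of its own where there are three numbers: the finger opening in mm, from 0 to 85.4, then the shift along the world's x, y, z in units of 60 mm (1.0 is 60 mm), then the turn, a rotation vector about the world's x, y, z in units of 5 degrees (1.0 is 5 degrees). A call has 1 to 8 rows; each row shifts and turns the commanded pose from where the row before left it; what a row does not reach is not made up. A row lasts 1/8 s, in which the tool goes at most 62.5 mm and 10.7 degrees, less where a joint would pass 70% of its speed; a pose out of reach is approached as far as the arm can. A call is refused whole if a number of a shift passes 1 or a number of a turn 1, either way. A call with a gripper value outside its range is refused whole. The fingers move at their own pace and stop on an object; the grip force is fixed at half the most. Time passes only in rows, so rows that do not move let the fingers close. It gives the time, the measured TCP pose, the force, the opening and the grip force at its end, in the units of the state.
- sensors.read_state(): the state, without advancing time (a new reading comes with each control period).
- get_image(name): name is "scene" or "top"; returns a dict with "img" (420x560x3 uint8, red, green, blue), "depth" (420x560 float32, mm along the optical axis (not along the pixel's ray), 0 where there is no reading), "vfov" (degrees; the focal length in pixels is half the picture's height over the tangent of half this angle, whatever the lens; pixels are square), "cx", "cy" (the principal point, pixels), "k1" (the pictures are not rectified: a ray, as slopes to the right and down, at radius r is drawn at 1 + k1 r^2 times it, then the intrinsics apply), "world_to_cam" (4x4, takes a point from world to camera coordinates). Camera axes: x right, y down, z forward; pixel columns grow to the right and rows downward; lengths in mm; the calibration is good to about 2 mm. A picture is of the moment at which its call begins.
- ctrl.finish_job(): hands the job in; it is judged then, once.
The state is a dict: "clock": time; "qpos": joint angles; "qd": joint speeds; "tau": joint torques, N m; "eef_pos": TCP position; "tool_rot": TCP orientation; "force": force on the tool from outside, world axes, zero at the start; "torque": the same for the moment, N m; "width": finger opening in mm; "gripper_force": force on a finger pad.
Only numpy, scipy, OpenCV 4.12 (cv2) and the standard library are available. Lean on these libraries where they do the work, as an engineer would, in place of code of your own. Each camera call takes 0.05 s, during which the arm holds its last target. There are 200 camera calls.

## Working session

There is one attempt and no reset: what is moved stays moved. The work goes in short steps, Python scripts to look and compute and a tool call to move; the robot and the scene stay as the last step left them, time stands still between calls to the robot, and variables do not carry over. Pictures are saved under pics/ and viewed, at most 10 in all, crops included, and the job is handed in when it is done.

Besides the shell and the picture viewer there is one more tool, called by a JSON object that holds its "api" and its "payload", one argument or row to a line. send_rows: Moves the arm, as the interface text tells. Its arguments: {"type":"object","properties":{"series":{"type":"array"}},"required":["series"]}

```bash
mkdir -p pics
cat > h.py <<'E'
import numpy as np, cv2, pickle
from cell import sensors, get_image, ctrl
def snap(name,tag):
    d=get_image(name); pickle.dump(d,open(f'pics/{tag}.pkl','wb'))
    cv2.imwrite(f'pics/{tag}.png',d['img'][:,:,::-1]); return d
def load(tag): return pickle.load(open(f'pics/{tag}.pkl','rb'))
def K(d):
    f=d['img'].shape[0]/2/np.tan(np.radians(d['vfov'])/2)
    return np.array([[f,0,d['cx']],[0,f,d['cy']],[0,0,1]]),np.array([d['k1'],0,0,0,0.])
def rays(d,px):
    k,D=K(d); n=cv2.undistortPoints(np.array(px,float).reshape(-1,1,2),k,D).reshape(-1,2)
    return np.c_[n,np.ones(len(n))]
def onz(d,px,z):  # pixel -> world on plane z
    W=np.array(d['world_to_cam']);R,t=W[:3,:3],W[:3,3]; c=-R.T@t; v=rays(d,px)@R
    return c+v*((z-c[2])/v[:,2])[:,None]
def dep(d,px):
    W=np.array(d['world_to_cam']);R,t=W[:3,:3],W[:3,3]
    z=np.array([d['depth'][int(round(p[1])),int(round(p[0]))] for p in px])
    return (rays(d,px)*z[:,None]-t)@R
def proj(d,P):
    W=np.array(d['world_to_cam']);k,D=K(d)
    return cv2.projectPoints(np.array(P,float).reshape(-1,1,3),cv2.Rodrigues(W[:3,:3])[0],W[:3,3],k,D)[0].reshape(-1,2)
def cloud(d):
    h,w=d['depth'].shape; u,v=np.meshgrid(np.arange(w),np.arange(h))
    return dep(d,np.c_[u.ravel(),v.ravel()]).reshape(h,w,3)
E
python3 - <<'E'
from h import *
for n in('top','scene'):
    d=snap(n,n+'0'); print(n,d['vfov'],d['k1'],np.round(d['world_to_cam'],3).tolist())
print(sensors.read_state())
E
```

```text
top 48.24812710765799 -0.1581182901117491 [[-0.019, -1.0, 0.011, 43.424], [-0.995, 0.018, -0.101, 538.885], [0.101, -0.012, -0.995, 1282.255], [0.0, 0.0, 0.0, 1.0]]
scene 44.74759716426837 -0.012341148658136689 [[-0.808, 0.589, -0.004, 406.635], [0.443, 0.604, -0.663, -174.385], [-0.388, -0.537, -0.749, 1362.311], [0.0, 0.0, 0.0, 1.0]]
{'clock': 0.1, 'qpos': array([-1.20079843,  0.62923162,  0.03844705,  1.51827733, -0.0270053 ,
        0.99630672, -0.01994927]), 'qd': array([-0.00132133, -0.00235297,  0.0004598 , -0.0018117 , -0.00081139,
       -0.00019804,  0.00163062]), 'tau': array([ 2.92985605e-03, -5.64539981e+01,  1.23027686e+00, -1.93976372e+01,
        1.12084101e-02,  5.46090028e-03, -2.20175554e-05]), 'eef_pos': array([274.10524053, 588.71358781, 208.99240401]), 'tool_rot': array([-3.13988759e+00,  1.31038326e-05,  2.70584056e+00]), 'force': array([-0.87250708,  0.75178969, -0.61875666]), 'torque': array([-0.00648635, -0.00670779, -0.07085276]), 'gripper_force': 0.0, 'width': 85.48716878558642}
```

View pics/top0.png

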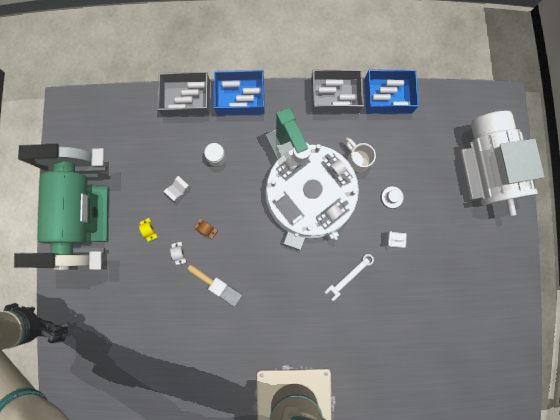

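View pics/scene0.png

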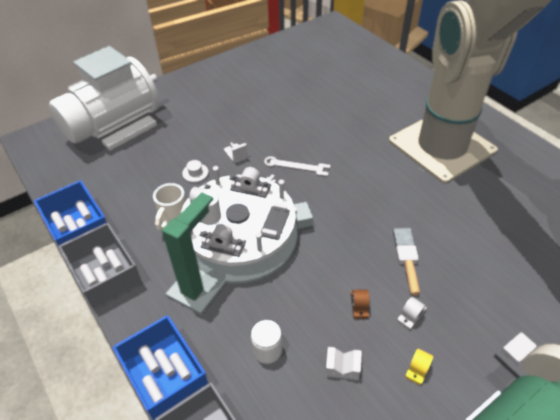

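Top view: the indexer is at about (312,190) with the empty dark nest at about (290,208), the green head column at (290,130), and the loose steel block at (177,253). Brown (206,228) and yellow (148,229) are look-alikes. I'll enlarge these next.

Run:
```python
from h import *
a=load('top0')['img'][:,:,::-1]; b=load('scene0')['img'][:,:,::-1]
c=cv2.resize(a[135:255,255:375],(600,600),interpolation=cv2.INTER_CUBIC)
e=cv2.resize(a[235:275,155:195],(200,200),interpolation=cv2.INTER_CUBIC)
g=cv2.resize(b[285:335,390:440],(200,200),interpolation=cv2.INTER_CUBIC)
cv2.imwrite('pics/crop1.png',np.hstack([c,np.vstack([e,g,np.zeros((200,200,3),np.uint8)])]))
d=load('top0');C=cloud(d)
print(dep(d,[(312,189),(289,209),(177,253),(333,215),(336,170)]).round(1))
# disc top points
P=C[135:255,255:375].reshape(-1,3); m=abs(P[:,2]-73)<3
q=P[m]; print(m.sum(), q.min(0).round(),q.max(0).round(), np.median(q[:,2]))
c,r=cv2.minEnclosingCircle(q[:,:2].astype(np.float32)); print(c,r)
for n,u,v in (('blk',(160,195),(238,270)),):
    Q=C[v[0]:v[1],u[0]:u[1]].reshape(-1,3);Q=Q[Q[:,2]>6]
    print(len(Q),cv2.minAreaRect(Q[:,:2].astype(np.float32)),Q[:,2].max())
    T=Q[Q[:,2]>25];print(cv2.minAreaRect(T[:,:2].astype(np.float32)))
```

```text
[[ 597.5  -57.4   85.3]
 [ 545.     5.5   80.9]
 [ 432.9  314.    46.4]
 [ 522.8 -107.1  121.7]
 [ 641.4 -118.9  121.5]]
3187 [ 471. -233.   70.] [749.  64.  76.] 73.28499596635861
(629.7056274414062, -86.74652862548828) 165.46893310546875
318 ((414.9643859863281, 213.5441131591797), (325.63031005859375, 76.9523696899414), 80.57749938964844) 1329.6230876078325
((431.796630859375, 192.25387573242188), (286.0735778808594, 41.985408782958984), 88.6909408569336)
```

View pics/crop1.png

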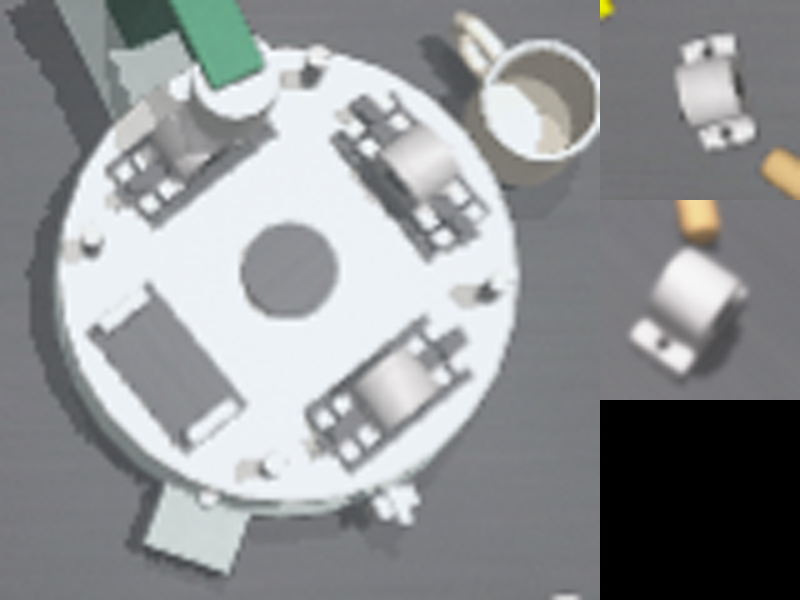

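Run:
```python
from h import *
d=load('top0'); c=lambda x,y:(255+(x+.5)/5-.5,135+(y+.5)/5-.5)
A=onz(d,[c(289,271)],83)[0]; print('axis',A)
# disc rim ellipse at z=73: fit threshold of bright region
g=d['img'][135:255,255:375].min(2)
m=(g>205).astype(np.uint8)
n,l,s,_=cv2.connectedComponentsWithStats(m); k=1+s[1:,4].argmax()
h=cv2.convexHull(np.argwhere(l==k)[:,::-1].astype(np.int32)).reshape(-1,2)+[255,135]
Wp=onz(d,h,73)[:,:2]
from scipy.optimize import least_squares
f=least_squares(lambda p:np.hypot(*(Wp-p[:2]).T)-p[2],[A[0],A[1],125],loss='soft_l1',f_scale=2); print('rim',f.x)
N=onz(d,[c(90,330),c(150,285),c(243,405),c(185,450),c(168,368)],78);print(N.round(1))
v=N[:4].mean(0)-A; print('nest',np.hypot(*v[:2]),np.degrees(np.arctan2(v[1],v[0])))
for p,z in((c(400,490),66),(c(395,505),66),(c(410,515),66),(c(235,82),185),):
    v=onz(d,[p],z)[0]-A; print(p,np.hypot(*v[:2]),np.degrees(np.arctan2(v[1],v[0])))
for q in ((318,55),(90,240),(265,465),(490,290)):
    v=onz(d,[c(*q)],123)[0]-A; print(q,np.hypot(*v[:2]),np.degrees(np.arctan2(v[1],v[0])))
cl=cloud(d)
B=cl[240:268,165:188]; 
for r in B[::1]: print(' '.join('%3d'%min(max(z,0),999) for z in r[:,2]))
```

```text
axis [598.35194952 -58.65953026  83.        ]
rim [599.45422913 -59.488781   123.64926626]
[[568.8  49.   78. ]
 [592.7  16.2  78. ]
 [526.8 -32.4  78. ]
 [503.2  -0.7  78. ]
 [547.5   7.5  78. ]]
nest 83.62900085146535 127.11607456225653
(334.6, 232.6) 131.89395976179605 -153.62067731034983
(333.6, 235.6) 137.95224102226854 -156.2127581962219
(336.6, 237.6) 146.3756173527041 -154.2257661612674
(301.6, 151.0) 86.88525431510227 22.4479743808618
(318, 55) 110.0477141194908 -7.919443763804552
(90, 240) 107.5277273638222 83.61669568041167
(265, 465) 108.74748004228748 170.15914201428566
(490, 290) 103.2254428283105 -99.92068387469013
  0   8   0   0   1   0   0   2   0   1   2   0   1   0   0   0   0   0   0   4   0   2   0
  0   0   0   0   0   0   1   0   3   0   0   1   1   2   0   0   0   0   0   1   0   3   6
  0   0   0   3   0   2   2   0   0   5   0   1  13  14  11  16  11   3   0   0   0   0   0
  0   1   0   0   1   6   0   2  10  13  13  11  10  13  10  14   8  10   0   0   0   0   1
  3   1   2   0   0   0  16  12   9  13   6  11  13  10  12  15  11  10   7   0   1   0   0
  
[... 1413 characters left out ...]
  33  10  14  10  14  15   8  14  11  11  10  15   5   1
  0   0   0   0   0   0   0   0   0   0  14  19  10 999  15  10  12  13  10   8  12   9   0
  0   0   1   0   2   1   0   2   0   0  16  10  14  11  10   9  13  12  14  13   7   0   0
  0   3   0   0   0   0   4   2   0   0   0  10  11   9  14  13   7   0   0   2   2   0   0
  0   0   0   0   0   3   2   3   3   3   2  12   2   0   0   1   0   0   4   4   0   0   0
  1   2   1   2   5   0   2   0   0   1   1   2   1   2   0   0   0   4   0   3   0   0   4
  0   3   4   1   4   3   0   0   2   0   0   4 999   0   0   0   2   1   0   0   0   0   0
  0   0 999   0   1   0   0   2   1   1   0   0   3   0   3   1   1   0   2   0   0   1   2
```

```bash
cat > fit.py <<'E'
from h import *
from scipy.optimize import minimize
a=np.linspace(0,np.pi,13)
def parts():
    foot=[(x,y,z) for x in(-15,15) for y in(-30,30) for z in(0,12)]
    prof=[(-19,12),(19,12)]+[(19*np.cos(t),27+19*np.sin(t)) for t in a]
    return [np.array(foot,float),np.array([(x,y,z) for x in(-15,15) for y,z in prof])]
def render(d,p,z0,box,S=6):
    x,y,t=p;c,s=np.cos(t),np.sin(t);u0,u1,v0,v1=box;im=np.zeros(((v1-v0)*S,(u1-u0)*S),np.float32)
    for P in parts():
        W=np.c_[x+c*P[:,0]-s*P[:,1],y+s*P[:,0]+c*P[:,1],P[:,2]+z0]
        q=(proj(d,W)-[u0,v0]+.5)*S-.5
        cv2.fillConvexPoly(im,cv2.convexHull((q*16).round().astype(np.int32)),1.,shift=4)
    return cv2.resize(im,(u1-u0,v1-v0),interpolation=cv2.INTER_AREA)
def mask(d,box,lo,hi):
    u0,u1,v0,v1=box;z=cloud(d)[v0:v1,u0:u1,2];m=((z>lo)&(z<hi)).astype(np.uint8)
    m=cv2.medianBlur(m,3);n,l,s,_=cv2.connectedComponentsWithStats(m,connectivity=4);k=1+s[1:,4].argmax();return (l==k).astype(np.float32)
def fit(v,p0,z0):
    f=lambda q:sum(((render(d,q*[1,1,.02],z0,b)-m)**2).sum() for d,b,m in v)
    s=np.array(p0)/[1,1,.02];best=None
    for k in((0,0,0),(3,3,3),(-3,3,-3)):
        i=s+k;r=minimize(f,i,method='Nelder-Mead',options=dict(initial_simplex=np.vstack([i,i+[5,0,0],i+[0,5,0],i+[0,0,6]])))
        if best is None or r.fun<best.fun:best=r
    return best.x*[1,1,.02],best.fun
E
python3 - <<'E'
from fit import *
t,s=load('top0'),load('scene0'); bt=(160,195,238,270); bs=(396,432,294,332)
mt,ms=mask(t,bt,6,60),mask(s,bs,6,60); print(mt.sum(),ms.sum())
for v in([(t,bt,mt)],[(s,bs,ms)],[(t,bt,mt),(s,bs,ms)]):
    p,e=fit(v,[432,306,1.4],0); print(p.round(2),np.degrees(p[2]),e)
E
```

```text
269.0 511.0
[434.82 318.03   1.77] 101.44971897997743 10.594135284423828
[432.5  316.88   1.82] 104.53546183594106 24.112653732299805
[433.56 317.45   1.82] 104.24938947069978 43.4112663269043
```

{"api": "send_rows", "payload": {
  "series": [
    [26,[0.303,-0.878,0],[0,0,0.415]],
    [26,[0.303,-0.878,0],[0,0,0.415]],
    [26,[0.303,-0.878,0],[0,0,0.415]],
    [26,[0.303,-0.878,0],[0,0,0.415]],
    [26,[0.303,-0.878,0],[0,0,0.415]],
    [26,[0.303,-0.878,0],[0,0,0.415]],
    [26,[0.303,-0.878,0],[0,0,0.415]],
    [26,[0.303,-0.878,0],[0,0,0.415]]
  ]
}}

```text
clock: 1.1
eef_pos: [420.1, 166.1, 209.7]
tool_rot: [-3.142, -0.0, 2.997]
force: [1.5, 0.4, 0.2]
width: 26.1
gripper_force: 0.0
```

{"api": "send_rows", "payload": {
  "series": [
    [26,[0.303,-0.878,0],[0,0,0]],
    [26,[0.303,-0.878,0],[0,0,0]],
    [26,[0.303,-0.878,-0.2],[0,0,0]],
    [26,[0.303,-0.878,-0.4],[0,0,0]],
    [26,[0,0,0],[0,0,0]],
    [26,[0,0,0],[0,0,0]]
  ]
}}

```text
clock: 1.85
eef_pos: [492.0, -42.3, 173.5]
tool_rot: [3.141, -0.001, 2.995]
force: [0.0, 0.3, -0.6]
width: 26.0
gripper_force: 0.0
```

Run:
```python
from h import *
d=snap('scene','scene1')
i=cv2.resize(d['img'][160:280,170:330,::-1],(800,600),interpolation=cv2.INTER_CUBIC)
A=np.array([599,-59]);
for th in(171.6,81.6,-8.4,-98.4):
    P=[*(A+108*np.array([np.cos(np.radians(th)),np.sin(np.radians(th))])),123]; u=(proj(d,[P])[0]-[170,160])*5; cv2.circle(i,tuple(int(x) for x in u),5,(0,0,255),1)
cv2.imwrite('pics/c2.png',i)
```

```text
(no output)
```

View pics/c2.png

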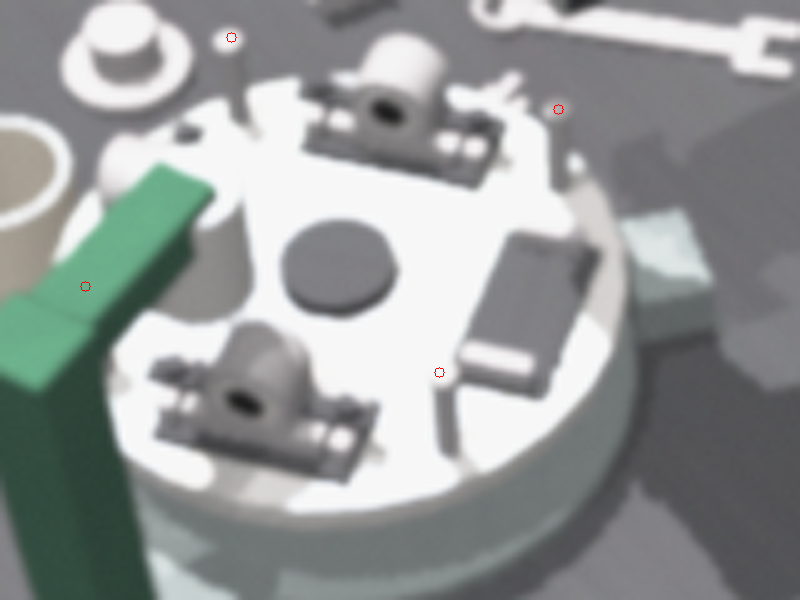

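The red marks sit on the visible pin tops ((559,108), (440,372), (228,40)) within about 2 mm. I expected the gripper over the near pin, so I'll check where it is.

Run:
```python
from h import *
d=load('scene1'); print(proj(d,[[492,-42.3,173.5],[492,-42,156],[492,-42,123]]).round(1))
t=snap('top','top1')
cv2.imwrite('pics/c3.png',np.hstack([cv2.resize(d['img'][:,:,::-1],(400,300)),cv2.resize(t['img'][:,:,::-1],(400,300))]))
```

```text
[[281.7 165.1]
 [281.9 171.2]
 [282.1 182.2]]
```

View pics/c3.png

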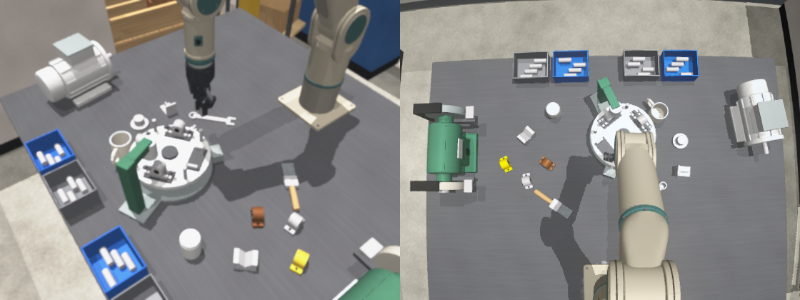

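Run:
```python
from h import *
d=load('scene1')
i=cv2.resize(d['img'][90:210,210:370,::-1],(800,600),interpolation=cv2.INTER_CUBIC)
for z in(173.5,156,123):
    u=(proj(d,[[492,-42.3,z]])[0]-[210,90])*5; cv2.circle(i,tuple(int(x) for x in u),5,(0,0,255),1)
cv2.imwrite('pics/c4.png',i)
```

```text
(no output)
```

View pics/c4.png

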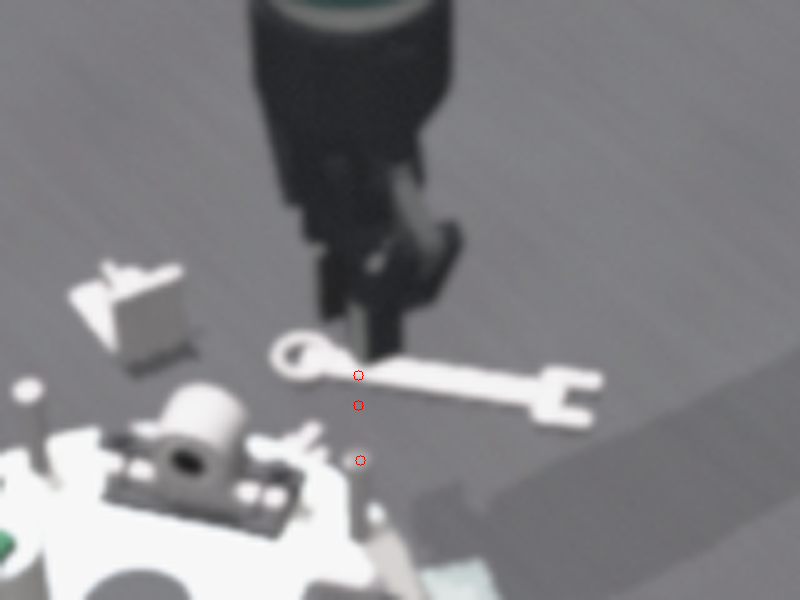

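Run:
```python
from h import *
d=load('scene1');C=cloud(d)
for v in range(145,176,2):
    print(v,' '.join('%4d'%d['depth'][v,u] for u in range(272,298,2)), ' z ',' '.join('%4d'%min(C[v,u,2],999) for u in range(272,298,2)))
t=load('top1');C=cloud(t);m=(C[...,2]>120)&(abs(C[...,0]-492)<90)&(abs(C[...,1]+42)<90);print(m.sum())
```

```text
145 1037 1034 1037 1039  992  987  998  962  953  945  952  956  959  z   218  220  218  217  248  252  245  268  274  280  275  272  270
147 1045 1036 1039 1038  997  994  976  966  955  955  961  965  971  z   211  216  215  215  242  245  256  263  270  270  266  263  260
149 1354 1042 1040 1046  993  993  981  971  961  968  980  984  980  z     1  210  211  207  242  242  251  257  264  259  251  248  251
151    0 1044 1047 1049 1009 1004  979  976  967  983  986  985 1349  z   905  206  203  202  229  233  249  251  257  247  244  245    1
153 1343 1045 1050 1054 1012 1007 1004  977  981 1014    0 1346 1346  z     2  202  199  196  224  228  230  248  245  223  905    0    0
155 1339 1339 1335 1339 1018 1016 1007 1012 1014 1018 1342 1338 1340  z     1    1    4    1  218  219  225  222  220  217    0    1    0
157 1324 1330 1334 1340 1021 1019 1009 1013 1015 1017 1334 1333 1338  z     8    3    1   -2  213  214  221  218  217  216    1    2   -1
159 1318 1320 1324 1333 1028 1027 1012 1019 1023 1025 1333 1334 1335  z     8    7    4   -1  206  206  217  211  209  208   -1   -2  
[... 412 characters left out ...]
   10
167 1308 1307 1311 1307 1309 1309 1311 1311 1302 1313 1304 1305 1302  z     2    2    0    2    0    1    0    0    5   -1    4    4    6
169 1300 1309 1302 1312 1308 1301 1301 1306 1306 1305 1307 1300 1305  z     3   -1    3   -4   -1    3    3    0    0    0    0    3    0
171 1302 1303 1298 1301 1297 1301 1300 1303 1302 1297 1296 1300 1294  z     0   -1    2    0    2    0    0   -1    0    2    3    0    5
173 1297 1296 1294 1296 1297 1302 1293 1296 1299 1293 1298 1294 1296  z     0    0    1    0    0   -4    2    0   -2    1   -1    1    0
175 1194 1294 1296 1289 1289 1291 1288 1295 1288 1291 1294 1293 1296  z    68   -1   -3    1    1    0    2   -2    2    0   -1   -1   -3
4659
```

Run:
```python
from h import *
d=load('scene1')
for u,v in((274,153),(277,153),(280,161),(283,163),(288,161),(282,157)):
    print(u,v,dep(d,[(u,v)]).round(0))
s=sensors.read_state(); print(s['eef_pos'],s['tool_rot'],s['width'],s['clock'])
t=load('top1')
for n,d in(('s',d),('t',t)):
    C=cloud(d);m=(C[...,2]>150)&(C[...,2]<320)&(abs(C[...,0]-492)<130)&(abs(C[...,1]+42)<130);Q=C[m]
    for lo in range(150,320,20):
        q=Q[(Q[:,2]>=lo)&(Q[:,2]<lo+20)]
        if len(q): print(n,lo,len(q),np.percentile(q,[2,50,98],axis=0)[:,:2].round().tolist())
```

```text
274 153 [[501. -56. 202.]]
277 153 [[494. -56. 198.]]
280 161 [[506. -27. 204.]]
283 163 [[500. -25. 197.]]
288 161 [[494. -17. 205.]]
282 157 [[503. -25. 215.]]
[492.41441614 -41.11700458 174.10655776] [ 3.14071018e+00 -1.11884116e-05  2.99809804e+00] 26.517128411571292 1.95
s 190 66 [[489.0, -59.0], [498.0, -27.0], [506.0, -16.0]]
s 210 128 [[489.0, -63.0], [499.0, -27.0], [506.0, -15.0]]
s 230 118 [[491.0, -84.0], [501.0, -30.0], [511.0, 4.0]]
s 250 213 [[489.0, -94.0], [502.0, -22.0], [512.0, 12.0]]
s 270 214 [[491.0, -96.0], [507.0, -19.0], [514.0, 21.0]]
s 290 315 [[491.0, -57.0], [506.0, -4.0], [514.0, 22.0]]
s 310 66 [[489.0, -23.0], [504.0, -7.0], [508.0, -2.0]]
t 230 5 [[485.0, -9.0], [487.0, -4.0], [491.0, 1.0]]
t 250 19 [[484.0, -6.0], [488.0, -1.0], [507.0, 14.0]]
t 270 31 [[487.0, 2.0], [493.0, 7.0], [511.0, 22.0]]
t 290 96 [[488.0, -4.0], [498.0, 13.0], [511.0, 22.0]]
t 310 7 [[487.0, -5.0], [501.0, -4.0], [504.0, -3.0]]
```

{"api": "send_rows", "payload": {
  "series": [
    [26,[0,-0.02,-0.33],[0,0,0]],
    [26,[0,0,-0.33],[0,0,0]],
    [26,[0,0,0],[0,0,0]],
    [26,[0,0,0],[0,0,0]]
  ]
}}

```text
clock: 2.45
eef_pos: [493.0, -43.2, 135.0]
tool_rot: [3.141, 0.001, 2.997]
force: [0.3, -0.7, 0.3]
width: 26.2
gripper_force: 0.0
```

```bash
cat > tip.py <<'E'
from h import *
import sys
s=sensors.read_state();x,y,z=s['eef_pos'];print(s['eef_pos'].round(1),s['tool_rot'].round(3),s['width'],s['clock'],s['force'].round(1))
d=snap('scene',sys.argv[1]);C=cloud(d)
m=(C[...,2]>z-30)&(C[...,2]<z+150)&(abs(C[...,0]-x)<70)&(abs(C[...,1]-y)<70);Q=C[m]
dark=d['img'][m].max(1)<110;Q=Q[dark]
for lo in range(-30,110,10):
    q=Q[(Q[:,2]>=z+lo)&(Q[:,2]<z+lo+10)]
    if len(q): print(lo,len(q),np.percentile(q-[x,y,0],[2,50,98],axis=0)[:,:2].round().tolist())
E
python3 tip.py scene2
```

```text
[493.  -43.2 135. ] [3.141e+00 1.000e-03 2.997e+00] 26.217322887920055 2.45 [ 0.3 -0.7  0.3]
-30 16 [[48.0, -65.0], [50.0, -58.0], [55.0, -52.0]]
20 18 [[-3.0, -19.0], [4.0, -14.0], [10.0, 23.0]]
30 49 [[-2.0, -16.0], [4.0, 17.0], [12.0, 27.0]]
40 54 [[-2.0, -16.0], [7.0, 17.0], [13.0, 28.0]]
50 38 [[-2.0, -18.0], [7.0, -1.0], [14.0, 27.0]]
60 33 [[3.0, -31.0], [9.0, -16.0], [17.0, 41.0]]
70 87 [[0.0, -44.0], [9.0, 22.0], [19.0, 45.0]]
80 69 [[-0.0, -53.0], [11.0, 21.0], [20.0, 51.0]]
90 123 [[-3.0, -49.0], [11.0, 19.0], [20.0, 57.0]]
100 91 [[-0.0, -52.0], [15.0, 21.0], [21.0, 61.0]]
```

{"api": "send_rows", "payload": {
  "series": [
    [26,[0,0,-0.38],[0,0,0]],
    [26,[-0.02,-0.15,0],[0,0,0]],
    [26,[-0.02,-0.15,0],[0,0,0]],
    [26,[0,0,0],[0,0,0]]
  ]
}}

```text
clock: 3.0
eef_pos: [490.5, -63.6, 112.3]
tool_rot: [-3.141, 0.001, 2.993]
force: [0.5, 0.8, 0.5]
width: 26.0
gripper_force: 0.0
```

```bash
python3 tip.py scene3
python3 - <<'E'
from h import *
d=load('scene3')
i=cv2.resize(d['img'][130:220,230:330,::-1],(660,594),interpolation=cv2.INTER_CUBIC)
cv2.imwrite('pics/c5.png',i)
E
```

```text
[490.5 -63.6 112.3] [-3.141e+00  1.000e-03  2.993e+00] 25.977595048157074 3.0 [0.5 0.8 0.5]
-30 6 [[18.0, -35.0], [25.0, -10.0], [33.0, 64.0]]
-20 34 [[16.0, -68.0], [30.0, -29.0], [65.0, -11.0]]
-10 20 [[33.0, -44.0], [54.0, -38.0], [58.0, -20.0]]
0 3 [[53.0, -41.0], [56.0, -39.0], [57.0, -35.0]]
20 19 [[-3.0, -17.0], [4.0, -13.0], [11.0, 21.0]]
30 52 [[-8.0, -15.0], [4.0, 19.0], [13.0, 26.0]]
40 47 [[-7.0, -17.0], [6.0, 18.0], [14.0, 27.0]]
50 40 [[-1.0, -21.0], [8.0, -12.0], [14.0, 26.0]]
60 25 [[2.0, -39.0], [10.0, -16.0], [17.0, 24.0]]
70 82 [[-2.0, -44.0], [10.0, 23.0], [19.0, 46.0]]
80 66 [[0.0, -48.0], [11.0, 21.0], [20.0, 51.0]]
90 114 [[-2.0, -54.0], [11.0, 19.0], [21.0, 56.0]]
100 74 [[-2.0, -24.0], [15.0, 20.0], [21.0, 62.0]]
```

View pics/c5.png

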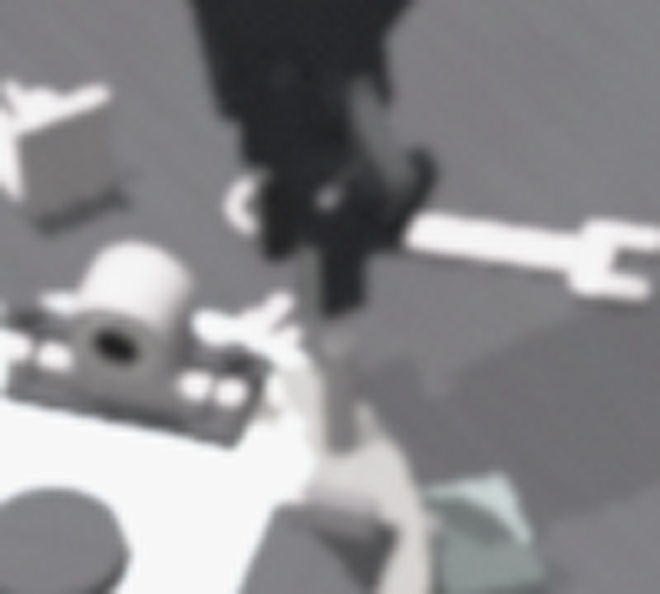

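The fingertips are really about 22 mm above the reported TCP, not 17 mm below it, and the push passed over the pin. I'll go back over the pin and descend by the measured offset, watching the force.

{"api": "send_rows", "payload": {
  "series": [
    [26,[0.02,0.17,0],[0,0,0]],
    [26,[0.02,0.17,0],[0,0,0]],
    [26,[0,0,0],[0,0,0]],
    [26,[0,0,-0.2],[0,0,0]],
    [26,[0,0,-0.2],[0,0,0]],
    [26,[0,0,-0.2],[0,0,0]],
    [26,[0,0,0],[0,0,0]]
  ]
}}

```text
clock: 3.92
eef_pos: [491.4, -41.8, 74.0]
tool_rot: [-3.141, -0.003, 2.995]
force: [-0.3, 0.8, -0.0]
width: 26.4
gripper_force: 0.0
```

```bash
python3 tip.py scene4
```

```text
[491.4 -41.8  74. ] [-3.141e+00 -3.000e-03  2.995e+00] 26.441661422456544 3.925 [-0.3  0.8 -0. ]
-30 1 [[-26.0, 63.0], [-26.0, 63.0], [-26.0, 63.0]]
0 114 [[16.0, -66.0], [34.0, 37.0], [60.0, 58.0]]
10 6 [[15.0, -55.0], [25.0, -44.0], [34.0, -31.0]]
20 40 [[2.0, -65.0], [26.0, -44.0], [57.0, 18.0]]
30 53 [[-2.0, -64.0], [10.0, -3.0], [57.0, 26.0]]
40 52 [[-2.0, -16.0], [7.0, 17.0], [14.0, 27.0]]
50 29 [[2.0, -16.0], [8.0, 1.0], [14.0, 25.0]]
60 27 [[4.0, -33.0], [9.0, -16.0], [18.0, 32.0]]
70 68 [[-0.0, -39.0], [9.0, 24.0], [19.0, 47.0]]
80 64 [[-2.0, -46.0], [11.0, 22.0], [20.0, 53.0]]
90 96 [[-2.0, -51.0], [11.0, 20.0], [21.0, 56.0]]
100 73 [[2.0, -22.0], [15.0, 19.0], [21.0, 62.0]]
```

Run:
```python
import numpy as np
A=np.array([599,-59]);p=np.array([491.7,-42.5]);n=16
for i in range(1,n+1):
    t=np.radians(171.6+4.9*i);q=A+108*np.array([np.cos(t),np.sin(t)]);s=np.round((q-p)/60,3);p=p+s*60;print([26,[*s.tolist(),0],[0,0,.98]])
print(p)
```

```text
[26, [-0.008, -0.165, 0], [0, 0, 0.98]]
[26, [-0.003, -0.154, 0], [0, 0, 0.98]]
[26, [0.01, -0.154, 0], [0, 0, 0.98]]
[26, [0.024, -0.152, 0], [0, 0, 0.98]]
[26, [0.036, -0.149, 0], [0, 0, 0.98]]
[26, [0.049, -0.146, 0], [0, 0, 0.98]]
[26, [0.061, -0.141, 0], [0, 0, 0.98]]
[26, [0.073, -0.136, 0], [0, 0, 0.98]]
[26, [0.085, -0.128, 0], [0, 0, 0.98]]
[26, [0.095, -0.121, 0], [0, 0, 0.98]]
[26, [0.105, -0.113, 0], [0, 0, 0.98]]
[26, [0.114, -0.103, 0], [0, 0, 0.98]]
[26, [0.123, -0.093, 0], [0, 0, 0.98]]
[26, [0.13, -0.082, 0], [0, 0, 0.98]]
[26, [0.136, -0.071, 0], [0, 0, 0.98]]
[26, [0.143, -0.058, 0], [0, 0, 0.98]]
[ 562.08 -160.46]
```

{"api": "send_rows", "payload": {
  "series": [
    [26,[-0.008,-0.165,0],[0,0,0.98]],
    [26,[-0.003,-0.154,0],[0,0,0.98]],
    [26,[0.01,-0.154,0],[0,0,0.98]],
    [26,[0.024,-0.152,0],[0,0,0.98]],
    [26,[0.036,-0.149,0],[0,0,0.98]],
    [26,[0.049,-0.146,0],[0,0,0.98]],
    [26,[0.061,-0.141,0],[0,0,0.98]],
    [26,[0.073,-0.136,0],[0,0,0.98]]
  ]
}}

```text
clock: 4.97
eef_pos: [505.0, -109.2, 75.6]
tool_rot: [3.136, -0.001, -2.596]
force: [-0.2, -0.3, -0.1]
width: 26.1
gripper_force: 0.3
```

{"api": "send_rows", "payload": {
  "series": [
    [26,[0.085,-0.128,0],[0,0,0.98]],
    [26,[0.095,-0.121,0],[0,0,0.98]],
    [26,[0.105,-0.113,0],[0,0,0.98]],
    [26,[0.114,-0.103,0],[0,0,0.98]],
    [26,[0.123,-0.093,0],[0,0,0.98]],
    [26,[0.13,-0.082,0],[0,0,0.98]],
    [26,[0.136,-0.071,0],[0,0,0.98]]
  ]
}}

```text
clock: 5.85
eef_pos: [554.3, -156.6, 75.7]
tool_rot: [3.141, -0.0, -2.003]
force: [-0.6, 1.2, 0.2]
width: 26.1
gripper_force: 0.4
```

```bash
python3 tip.py scene5|head -1
python3 - <<'E'
from h import *
d=load('scene5')
i=cv2.resize(d['img'][150:270,170:330,::-1],(800,600),interpolation=cv2.INTER_CUBIC)
cv2.imwrite('pics/c6.png',i)
E
```

```text
[ 554.3 -156.6   75.7] [ 3.141 -0.    -2.003] 26.126758499243415 5.85 [-0.6  1.2  0.2]
```

View pics/c6.png

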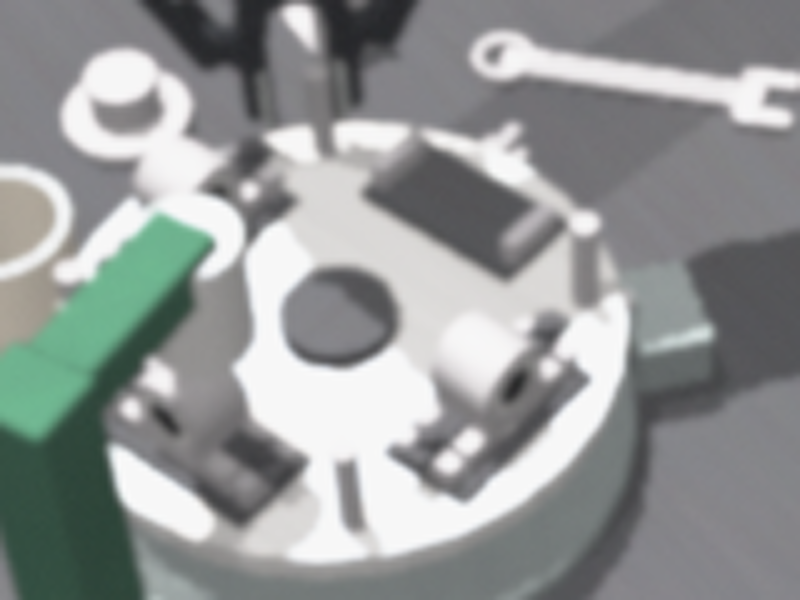

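The disc turned with the gripper, and the empty nest (470,205) is almost at the pointer (505,140). I'll make the last small push and then measure.

{"api": "send_rows", "payload": {
  "series": [
    [26,[0.143,-0.058,0],[0,0,0.98]],
    [26,[0,0,0],[0,0,0]],
    [26,[0,0,0],[0,0,0]]
  ]
}}

```text
clock: 6.28
eef_pos: [556.1, -156.7, 74.9]
tool_rot: [3.128, -0.002, -1.92]
force: [-12.0, 5.9, 10.2]
width: 25.9
gripper_force: 7.0
```

```bash
cat > ang.py <<'E'
from h import *
import sys
from scipy.optimize import minimize_scalar
# disc rotation relative between 2 scene images via pin tops / pad: find dark pad centroid
d=snap('scene',sys.argv[1]);g=d['img'].max(2)
A=np.array([599,-59.])
def pad(th):  # mean brightness inside pad vs ring around
    c,s=np.cos(th),np.sin(th)
    def S(X,Y): 
        P=np.c_[A[0]+c*X-s*Y,A[1]+s*X+c*Y,np.full(X.size,78.)];q=proj(d,P).astype(np.float32)
        return cv2.remap(g,q[:,:1],q[:,1:],cv2.INTER_LINEAR).astype(float).mean()
    X,Y=[a.ravel() for a in np.meshgrid(np.arange(65,106,2.),np.arange(-32,33,2.))]
    n=S(X,Y)
    E=np.arange(-30,31,2.);o=S(np.r_[E*0+59,E*0+111],np.r_[E,E])
    return n-o
T=np.radians(np.arange(180,230,.25));v=[pad(t) for t in T];k=np.argmin(v);print('nest angle',np.degrees(T[k]),v[k])
E
python3 tip.py s6|head -1;python3 ang.py s6b
```

```text
[ 556.1 -156.7   74.9] [ 3.128e+00 -2.000e-03 -1.920e+00] 25.94712718189765 6.275 [-12.    5.9  10.2]
nest angle 201.75 -100.02350695899084
```

{"api": "send_rows", "payload": {
  "series": [
    [26,[-0.1,0.04,0],[0,0,-0.5]],
    [26,[-0.08,0.03,0],[0,0,-0.5]],
    [26,[0,0,0],[0,0,0]],
    [26,[0,0,0],[0,0,0]]
  ]
}}

```text
clock: 6.88
eef_pos: [552.6, -155.7, 75.6]
tool_rot: [-3.141, 0.0, -2.007]
force: [-0.9, 0.5, -0.6]
width: 26.5
gripper_force: 0.0
```

```bash
python3 tip.py s7|head -1;python3 ang.py s7b
python3 - <<'E'
from h import *
d=load('s7b');t=load('scene0');print(d['depth'].shape)
# pin-top blobs: search pins at nest+45k by bright small disc at z=123 vs. depth
C=cloud(d);m=(C[...,2]>116)&(C[...,2]<130)
Q=C[m];r=np.hypot(Q[:,0]-599,Q[:,1]+59);a=np.degrees(np.arctan2(Q[:,1]+59,Q[:,0]-599))%360
k=(r>98)&(r<118);
h,_=np.histogram(a[k],bins=np.arange(0,361,3));print([(3*i,int(n)) for i,n in enumerate(h) if n])
for lo,hi in((145,170),(50,80)):
    j=k&(a>lo)&(a<hi)
    if j.sum(): print(Q[j].mean(0),a[j].mean(),j.sum())
E
```

```text
[ 552.6 -155.7   75.6] [-3.141  0.    -2.007] 26.471509487628218 6.875 [-0.9  0.5 -0.6]
nest angle 200.25 -101.47430526462783
(420, 560)
[(6, 1), (9, 4), (12, 9), (15, 8), (18, 9), (21, 8), (24, 2), (57, 14), (60, 18), (63, 2), (96, 3), (99, 4), (102, 6), (105, 4), (108, 2), (111, 6), (144, 2), (147, 18), (150, 12), (153, 1), (228, 3), (231, 10), (234, 2), (237, 7), (240, 18), (243, 6), (252, 5), (255, 12), (258, 6), (276, 1), (279, 1), (282, 1), (285, 2), (288, 1), (291, 5), (294, 1), (327, 8), (330, 13), (333, 10)]
[507.26403943  -5.07327864 122.00319243] 149.55384513302425 33
[653.09464754  35.96133106 122.21082532] 60.33131027296446 34
```

Run:
```python
from h import *
A=np.array([599,-59.])
for tag in('top0','scene0','s7b'):
    d=load(tag);C=cloud(d);r=np.hypot(C[...,0]-A[0],C[...,1]-A[1]);a=np.degrees(np.arctan2(C[...,1]-A[1],C[...,0]-A[0]))%360
    k=(r>127)&(r<158)&(C[...,2]>48)&(C[...,2]<85)&(a>100)&(a<300)
    h,_=np.histogram(a[k],bins=np.arange(100,301,3));print(tag,[(100+3*i,int(n)) for i,n in enumerate(h) if n])
    j=k&(a>185)&(a<220);print(C[j].mean(0),a[j].mean(),r[j].mean())
    k=(r<107)&(r>60)&(C[...,2]>145)&(C[...,2]<190)
    if k.sum():print('head',C[k].mean(0),a[k&(a<90)].mean())
    k=(r<210)&(r>150)&(C[...,2]>208)&(C[...,2]<225);print('col',C[k].mean(0),np.degrees(np.arctan2(*(C[k].mean(0)[:2]-A)[::-1])))
d=load('s7b')
c6=lambda x,y:(170+(x+.5)/5-.5,150+(y+.5)/5-.5)
for p,z in((c6(505,140),66),(c6(505,150),66),(c6(515,128),66),(c6(490,150),66)):
    v=onz(d,[p],z)[0][:2]-A;print('ptr',np.hypot(*v),np.degrees(np.arctan2(v[1],v[0]))%360)
```

```text
top0 [(151, 1), (154, 1), (157, 5), (160, 5), (199, 10), (202, 20), (205, 14), (208, 6), (292, 17), (295, 11)]
[ 472.74368582 -116.31837812   62.73631139] 204.41625684152987 138.79121558243068
head [660.05903866 -20.50477569 171.94338061] 31.572398037331162
col [756.22052159  11.40355447 216.29156429] 24.12289738352699
scene0 [(157, 6), (160, 1), (199, 10), (202, 18), (205, 11), (208, 4), (277, 1), (292, 10), (295, 13)]
[ 471.84731573 -115.59631856   63.02023239] 203.99254629574398 139.30984690248368
head [679.6561443   -6.4695575  169.93350277] 33.365629572512326
col [758.97217555  14.96924126 216.02104049] 24.815262717645304
s7b [(157, 6), (160, 2), (166, 1), (199, 11), (202, 19), (205, 11), (208, 2), (223, 1), (292, 9), (295, 10)]
[ 471.9032301  -115.60174509   63.04986583] 204.00518204888888 139.25572774754315
head [605.37900017 -92.83739233 168.54953664] 33.35878222073403
col [759.13881395  15.17864171 216.0489971 ] 24.854262411456805
ptr 139.06539086212968 204.60552235838108
ptr 133.42357372664407 203.15496573435223
ptr 148.22527902339723 204.59862356354017
ptr 130.0126028666319 205.80818232149542
```

{"api": "send_rows", "payload": {
  "series": [
    [26,[0.09,-0.04,0.0],[0,0,0]],
    [26,[0,0,0],[0,0,0]]
  ]
}}

```text
clock: 7.22
eef_pos: [555.0, -157.0, 75.0]
tool_rot: [3.136, -0.001, -2.007]
force: [-6.3, 2.1, 5.4]
width: 26.0
gripper_force: 3.1
```

```bash
cat > pins.py <<'E'
from h import *
import sys
s=sensors.read_state();print({k:np.round(s[k],2) for k in('eef_pos','tool_rot','force','torque','qpos','gripper_force','clock')})
d=snap('scene',sys.argv[1]);C=cloud(d);Q=C[(C[...,2]>118)&(C[...,2]<128)]
r=np.hypot(Q[:,0]-599,Q[:,1]+59);a=np.degrees(np.arctan2(Q[:,1]+59,Q[:,0]-599))%360;k=(r>100)&(r<117)
for c in(153,63,333):
    j=k&(abs(a-c)<14);print(c,j.sum(),np.median(a[j]),Q[j].mean(0).round(1))
E
python3 pins.py s8
```

```text
{'eef_pos': array([ 555.04, -156.98,   75.04]), 'tool_rot': array([ 3.14, -0.  , -2.01]), 'force': array([-6.27,  2.07,  5.37]), 'torque': array([ 0.57,  1.23, -0.  ]), 'qpos': array([ 0.46,  0.73, -0.37,  1.83,  0.41,  0.66,  2.56]), 'gripper_force': np.float64(3.13), 'clock': np.float64(7.22)}
153 30 150.3260349723381 [506.2  -7.3 122.5]
63 32 60.951912184405074 [652.4  36.8 122.9]
333 28 332.75869244807205 [ 696.  -109.5  122.3]
```

Run:
```python
from h import *
d=load('s8')
i=cv2.resize(d['img'][110:260,150:350,::-1],(800,600),interpolation=cv2.INTER_LANCZOS4)
cv2.imwrite('pics/c7.png',cv2.convertScaleAbs(i,alpha=.8,beta=10))
```

```text
(no output)
```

View pics/c7.png

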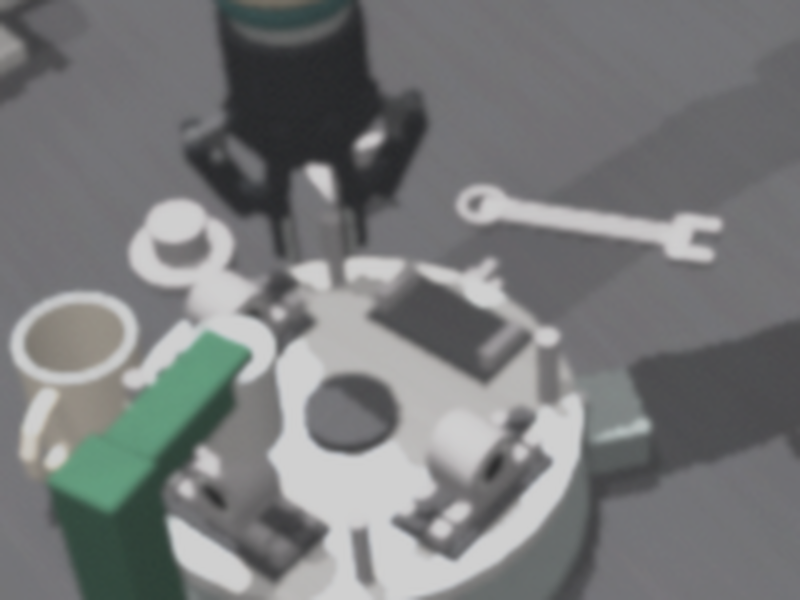

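Run:
```python
from h import *
for tag in('scene0','scene4','scene5','s6','s6b','s7','s8'):
    d=load(tag);C=cloud(d);Q=C[(C[...,2]>118)&(C[...,2]<128)]
    r=np.hypot(Q[:,0]-599,Q[:,1]+59);a=np.degrees(np.arctan2(Q[:,1]+59,Q[:,0]-599))%360;k=(r>100)&(r<117)
    o=[]
    for c in ((171,81,262) if tag in('scene0','scene4') else (153,63,333)):
        j=k&(abs(a-c)<14);o.append((int(j.sum()),round(float(np.median(a[j])),2)))
    print(tag,o)
```

```text
scene0 [(24, 171.34), (31, 81.83), (24, 263.44)]
scene4 [(34, 170.07), (35, 81.7), (23, 263.34)]
scene5 [(28, 149.89), (33, 60.26), (27, 332.49)]
s6 [(27, 151.32), (35, 61.77), (29, 333.24)]
s6b [(29, 151.13), (34, 61.31), (28, 332.7)]
s7 [(27, 150.08), (33, 60.17), (30, 332.2)]
s8 [(30, 150.33), (32, 60.95), (28, 332.76)]
```

{"api": "send_rows", "payload": {
  "series": [
    [26,[-0.09,0.04,0],[0,0,0]],
    [26,[0,0,0.13],[0,0,0]],
    [26,[0.1,-0.04,0],[0,0,0.5]],
    [26,[0.1,-0.04,0],[0,0,0.5]],
    [26,[0.07,-0.03,0],[0,0,0]],
    [26,[0,0,0],[0,0,0]]
  ]
}}

```text
clock: 8.02
eef_pos: [568.2, -162.2, 83.7]
tool_rot: [-3.141, -0.0, -1.919]
force: [-0.2, -0.1, 0.8]
width: 25.8
gripper_force: 0.0
```

```bash
python3 pins.py s9
```

```text
{'eef_pos': array([ 568.22, -162.17,   83.69]), 'tool_rot': array([-3.14, -0.  , -1.92]), 'force': array([-0.22, -0.15,  0.79]), 'torque': array([ 0.04, -0.07,  0.02]), 'qpos': array([ 0.48,  0.74, -0.41,  1.79,  0.42,  0.7 ,  2.64]), 'gripper_force': np.float64(0.0), 'clock': np.float64(8.02)}
153 25 158.24752182338105 [500.1 -20.  122.8]
63 32 68.77534760354513 [638.5  42.8 122.8]
333 6 337.78817095649134 [ 702.4 -101.   122.9]
```

The raised push went through, and the disc clicked home: the pins show the nest at about 203.7°, against the pointer at 204.2°. Next I'll back off, lift and go to the block.

{"api": "send_rows", "payload": {
  "series": [
    [26,[-0.07,0.024,0],[0,0,0]],
    [26,[-0.06,0.021,0],[0,0,0]],
    [26,[0,0,0.3],[0,0,0]],
    [26,[0,0,0.7],[0,0,0]],
    [26,[0,0,0.9],[0,0,0]],
    [26,[0,0,0.2],[0,0,0]]
  ]
}}

```text
clock: 8.82
eef_pos: [563.4, -159.4, 214.3]
tool_rot: [-3.133, 0.001, -1.919]
force: [-0.9, -0.2, -0.8]
width: 25.8
gripper_force: 0.0
```

{"api": "send_rows", "payload": {
  "series": [
    [60,[-0.175,0.661,0],[0,0,-0.94]],
    [60,[-0.175,0.661,0],[0,0,-0.94]],
    [60,[-0.175,0.661,0],[0,0,-0.94]],
    [60,[-0.175,0.661,0],[0,0,-0.94]],
    [60,[-0.175,0.661,0],[0,0,-0.94]],
    [60,[-0.175,0.661,0],[0,0,-0.94]],
    [60,[-0.175,0.661,0],[0,0,-0.94]],
    [60,[-0.175,0.661,0],[0,0,-0.94]]
  ]
}}

```text
clock: 9.82
eef_pos: [476.0, 159.2, 209.6]
tool_rot: [-3.142, 0.0, -2.578]
force: [0.9, -0.1, -0.3]
width: 60.3
gripper_force: 0.0
```

{"api": "send_rows", "payload": {
  "series": [
    [60,[-0.175,0.661,-0.2],[0,0,-0.94]],
    [60,[-0.175,0.661,-0.4],[0,0,-0.94]],
    [60,[-0.175,0.661,-0.4],[0,0,-0.94]],
    [60,[-0.175,0.661,-0.3],[0,0,-0.94]],
    [60,[0,0,0],[0,0,0]],
    [60,[0,0,0],[0,0,0]]
  ]
}}

```text
clock: 10.58
eef_pos: [434.6, 315.9, 131.4]
tool_rot: [-3.141, -0.0, -2.903]
force: [-0.2, -0.7, -0.1]
width: 60.0
gripper_force: 0.0
```

```bash
python3 tip.py s10
python3 - <<'E'
from h import *
d=snap('top','top2');A=np.array([599,-59.])
C=cloud(d);Q=C[(C[...,2]>117)&(C[...,2]<129)];r=np.hypot(Q[:,0]-599,Q[:,1]+59);a=np.degrees(np.arctan2(Q[:,1]+59,Q[:,0]-599))%360;k=(r>100)&(r<117)
for c in(159,69,249,339):
    j=k&(abs(a-c)<9);print(c,j.sum(),np.median(a[j]))
d=load('s10');C=cloud(d);Q=C[(C[...,2]>117)&(C[...,2]<129)];r=np.hypot(Q[:,0]-599,Q[:,1]+59);a=np.degrees(np.arctan2(Q[:,1]+59,Q[:,0]-599))%360;k=(r>100)&(r<117)
for c in(159,69,249,339):
    j=k&(abs(a-c)<9);print(c,j.sum(),np.median(a[j]))
E
```

```text
[434.6 315.9 131.4] [-3.141 -0.    -2.903] 59.992649550529514 10.575 [-0.2 -0.7 -0.1]
30 33 [[-5.0, -37.0], [3.0, 34.0], [19.0, 42.0]]
40 65 [[-13.0, -38.0], [3.0, 34.0], [19.0, 43.0]]
50 71 [[-8.0, -39.0], [3.0, 33.0], [19.0, 43.0]]
60 52 [[-5.0, -35.0], [8.0, -27.0], [20.0, 46.0]]
70 163 [[-17.0, -53.0], [2.0, 35.0], [26.0, 60.0]]
80 225 [[-19.0, -56.0], [4.0, -26.0], [26.0, 61.0]]
90 234 [[-18.0, -56.0], [8.0, 25.0], [26.0, 62.0]]
100 197 [[-4.0, -59.0], [11.0, 2.0], [27.0, 64.0]]
159 16 159.7405624515102
69 20 69.6935598049981
249 18 249.15044077847443
339 18 338.86126629744115
159 25 158.3641331486043
69 35 68.73310507579423
249 25 250.16583874123933
339 8 338.2177594971637
```

{"api": "send_rows", "payload": {
  "series": [
    [60,[-0.01,0.025,-0.6],[0,0,0]],
    [60,[0,0,-0.6],[0,0,0]],
    [60,[0,0,-0.4],[0,0,0]],
    [60,[0,0,-0.3],[0,0,0]],
    [60,[0,0,-0.25],[0,0,0]],
    [60,[0,0,0],[0,0,0]],
    [60,[0,0,0],[0,0,0]]
  ]
}}

```text
clock: 11.55
eef_pos: [434.5, 318.1, 2.9]
tool_rot: [3.141, 0.001, -2.904]
force: [-0.3, -0.8, 0.0]
width: 60.3
gripper_force: 0.0
```

```bash
python3 tip.py s11
```

```text
[434.5 318.1   2.9] [ 3.141e+00  1.000e-03 -2.904e+00] 60.28638401851162 11.55 [-0.3 -0.8  0. ]
-10 1230 [[-67.0, -53.0], [-7.0, 43.0], [34.0, 69.0]]
0 118 [[-67.0, -57.0], [-14.0, 36.0], [52.0, 69.0]]
10 17 [[-41.0, -59.0], [2.0, 5.0], [70.0, 17.0]]
20 21 [[-11.0, -60.0], [10.0, -29.0], [69.0, 28.0]]
30 42 [[-10.0, -39.0], [3.0, -21.0], [18.0, 42.0]]
40 53 [[-13.0, -41.0], [3.0, -28.0], [19.0, 44.0]]
50 47 [[-9.0, -40.0], [4.0, -26.0], [19.0, 43.0]]
60 41 [[-5.0, -39.0], [13.0, -28.0], [21.0, 47.0]]
70 129 [[-17.0, -54.0], [2.0, 35.0], [26.0, 60.0]]
80 188 [[-19.0, -57.0], [4.0, -30.0], [26.0, 60.0]]
90 155 [[-15.0, -57.0], [8.0, 27.0], [26.0, 63.0]]
100 136 [[-4.0, -59.0], [12.0, 0.0], [26.0, 64.0]]
```

{"api": "send_rows", "payload": {
  "series": [
    [60,[0,0,-0.15],[0,0,0]],
    [60,[0,0,-0.12],[0,0,0]],
    [20,[0,0,0],[0,0,0]],
    [20,[0,0,0],[0,0,0]],
    [20,[0,0,0],[0,0,0]],
    [20,[0,0,0],[0,0,0]],
    [20,[0,0,0],[0,0,0]],
    [20,[0,0,0],[0,0,0]]
  ]
}}

```text
clock: 12.6
eef_pos: [433.8, 318.0, -14.0]
tool_rot: [-3.142, -0.0, -2.904]
force: [-0.4, -0.7, -2.0]
width: 29.3
gripper_force: 59.1
```

Gripped: the width is 29.3 mm with 59 N on the pad. I'll lift it and measure the block in the hand.

{"api": "send_rows", "payload": {
  "series": [
    [20,[0,0,0.4],[0,0,0]],
    [20,[0,0,0.9],[0,0,0]],
    [20,[0,0,0.9],[0,0,0]],
    [20,[0,0,0.5],[0,0,0]],
    [20,[0,0,0],[0,0,0]],
    [20,[0,0,0],[0,0,0]]
  ]
}}

```text
clock: 13.35
eef_pos: [433.1, 317.1, 146.7]
tool_rot: [-3.14, -0.002, -2.904]
force: [-0.1, -0.5, -3.9]
width: 29.1
gripper_force: 59.8
```

```bash
python3 tip.py s12|head -1
python3 - <<'E'
from h import *
d=load('s12'); s=sensors.read_state();x,y,z=s['eef_pos']
th=np.radians(103.7);ex=np.array([np.cos(th),np.sin(th)]);ey=np.array([-ex[1],ex[0]])
C=cloud(d);br=d['img'].min(2)>125
m=br&(C[...,2]>z-10)&(C[...,2]<z+90)&(np.hypot(C[...,0]-x,C[...,1]-y)<60);Q=C[m]-[x,y,z]
X,Y,Z=Q[:,:2]@ex,Q[:,:2]@ey,Q[:,2]
for lo in range(-10,80,4):
    k=(Z>=lo)&(Z<lo+4)
    if k.sum():print(lo,k.sum(),'x',np.percentile(X[k],[3,50,97]).round(1),'y',np.percentile(Y[k],[3,50,97]).round(1))
E
```

```text
[433.1 317.1 146.7] [-3.140e+00 -2.000e-03 -2.904e+00] 29.08880379209501 13.35 [-0.1 -0.5 -3.9]
18 3 x [-14.7  -5.3  12.9] y [-30.  -29.8 -19.7]
22 41 x [-13.9  -3.6  14.2] y [-31.2 -28.  -17.3]
26 84 x [-14.1   1.5  13.3] y [-30.9 -24.  -17.2]
30 8 x [-27.7  -7.4   8.5] y [-32.4 -20.7  -6.4]
34 1 x [-28.3 -28.3 -28.3] y [-6.7 -6.7 -6.7]
38 1 x [-28.5 -28.5 -28.5] y [-7.6 -7.6 -7.6]
42 5 x [-24.9   6.9  12.8] y [-19.2 -17.   -8.8]
46 34 x [-27.8   0.1  12.9] y [-19.6 -18.1  -7.6]
50 56 x [-14.2  -1.   12.6] y [-18.8 -15.8 -11.6]
54 60 x [-17.7  -2.3  12.7] y [-16.5 -12.1  -2.5]
58 105 x [-12.8  -1.4  11. ] y [-12.6  -4.9   5.1]
62 11 x [-33.6  -5.    9.4] y [-10.8  -3.2   1. ]
66 2 x [-28.2 -27.9 -27.6] y [-12.1 -11.9 -11.6]
74 1 x [-45.6 -45.6 -45.6] y [-13.8 -13.8 -13.8]
78 1 x [-50. -50. -50.] y [-11.6 -11.6 -11.6]
```

Run:
```python
from h import *
from scipy.optimize import minimize
print(sensors.read_state()['qpos'].round(2))
for tag in('top2','s12'):
    d=load(tag); im=d['img'].min(2)
    p=proj(d,[[521.7,-93.7,78]])[0];u,v=p.astype(int);R=26
    w=im[v-R:v+R,u-R:u+R]; m=(w<130).astype(np.uint8)
    n,l,s,c=cv2.connectedComponentsWithStats(m,connectivity=4);k=l[R,R];print(tag,p,k,s[k],w[R,R])
    ys,xs=np.where(l==k);W=onz(d,np.c_[xs+u-R,ys+v-R],78)
    r=cv2.minAreaRect(W[:,:2].astype(np.float32));print(r,W[:,:2].mean(0))
```

```text
[-0.53  0.56 -0.24  1.89  0.19  0.71  0.94]
top2 [326.00250526 217.08598403] 0 [   0    0   52   52 2183] 135
((523.81982421875, -93.05891418457031), (139.13845825195312, 138.032958984375), 88.88435363769531) [533.73450422 -86.90891444]
s12 [258.37971965 188.72877504] 2 [  7  16  39  24 406] 119
((523.7753295898438, -91.75077819824219), (40.040016174316406, 83.61497497558594), 24.1252384185791) [526.1877841  -94.63823495]
```

Run:
```python
from h import *
for tag in('top2','s12'):
  d=load(tag); im=d['img'].min(2)
  p=proj(d,[[521.7,-93.7,78]])[0];u,v=p.astype(int);R=26;S=4
  w=cv2.resize(im[v-R:v+R,u-R:u+R],None,fx=S,fy=S,interpolation=cv2.INTER_CUBIC)
  for T in(120,140,150,165,180):
    m=(w<T).astype(np.uint8)
    n,l,s,c=cv2.connectedComponentsWithStats(m,connectivity=4);k=l[R*S,R*S]
    if k==0: continue
    ys,xs=np.where(l==k);W=onz(d,np.c_[(xs+.5)/S-.5+u-R,(ys+.5)/S-.5+v-R],78)[:,:2]
    th=np.radians(24.1);ex=np.array([np.cos(th),np.sin(th)]);ey=np.array([-ex[1],ex[0]]);Q=W-[521.7,-93.7]
    print(tag,T,len(W),'rect',np.round(cv2.minAreaRect(W.astype(np.float32))[2],1),'x',np.percentile(Q@ex,[2,50,98]).round(1),'y',np.percentile(Q@ey,[2,50,98]).round(1))
```

```text
top2 140 5695 rect 24.8 x [-18.6  -0.2  19.3] y [-34.9  -2.6  36. ]
top2 150 6276 rect 24.8 x [-19.3  -0.   19.9] y [-35.6  -1.6  41.2]
top2 165 6772 rect 24.6 x [-20.   -0.1  20.5] y [-36.4  -0.9  41.7]
top2 180 7228 rect 24.5 x [-20.7  -0.2  20.9] y [-37.4  -0.3  42.3]
s12 120 2628 rect 24.2 x [-15.    5.2  21.3] y [-38.9 -16.   41.5]
s12 140 6896 rect 24.5 x [-17.1   4.4  21.9] y [-39.4  -3.   41.4]
s12 150 7225 rect 24.5 x [-17.7   4.2  22.3] y [-39.8  -2.6  41.6]
s12 165 7658 rect 23.9 x [-18.5   4.1  22.8] y [-40.5  -2.3  42. ]
s12 180 8063 rect 23.9 x [-19.1   3.9  23.2] y [-41.1  -1.9  42.4]
```

{"api": "send_rows", "payload": {
  "series": [
    [20,[0.093,-0.427,0.05],[0,0,-0.994]],
    [20,[0.093,-0.427,0.05],[0,0,-0.994]],
    [20,[0.093,-0.427,0],[0,0,-0.994]],
    [20,[0.093,-0.427,0],[0,0,-0.994]],
    [20,[0.093,-0.427,0],[0,0,-0.994]],
    [20,[0.093,-0.427,0],[0,0,-0.994]],
    [20,[0.093,-0.427,0],[0,0,-0.994]],
    [20,[0.093,-0.427,0],[0,0,-0.994]]
  ]
}}

```text
clock: 14.4
eef_pos: [478.9, 111.4, 154.0]
tool_rot: [3.141, 0.0, 2.68]
force: [-0.3, -0.3, -2.9]
width: 29.2
gripper_force: 59.6
```

{"api": "send_rows", "payload": {
  "series": [
    [20,[0.093,-0.427,0],[0,0,-0.994]],
    [20,[0.093,-0.427,0],[0,0,-0.994]],
    [20,[0.093,-0.427,0],[0,0,-0.994]],
    [20,[0.093,-0.427,0],[0,0,-0.994]],
    [20,[0.093,-0.427,0],[0,0,-0.994]],
    [20,[0.093,-0.427,0],[0,0,-0.994]],
    [20,[0.093,-0.427,0],[0,0,-0.994]],
    [20,[0.093,-0.427,0],[0,0,-0.994]]
  ]
}}

```text
clock: 15.4
eef_pos: [523.6, -93.5, 154.0]
tool_rot: [3.142, -0.0, 1.986]
force: [0.1, 0.0, -3.2]
width: 29.5
gripper_force: 59.6
```

{"api": "send_rows", "payload": {
  "series": [
    [20,[0,0,-0.5],[0,0,0]],
    [20,[0,0,-0.3],[0,0,0]],
    [20,[0,0,0],[0,0,0]],
    [20,[0,0,0],[0,0,0]]
  ]
}}

```text
clock: 15.9
eef_pos: [523.9, -92.3, 106.6]
tool_rot: [3.141, 0.001, 1.99]
force: [-0.3, -0.5, -2.3]
width: 29.3
gripper_force: 59.7
```

```bash
cat > blk.py <<'E'
from h import *
import sys
d=snap('scene',sys.argv[1]); s=sensors.read_state();x,y,z=s['eef_pos'];print(s['eef_pos'].round(1),s['tool_rot'].round(3),s['force'].round(1),s['width'],s['clock'])
th=np.radians(24.2);ex=np.array([np.cos(th),np.sin(th)]);ey=np.array([-ex[1],ex[0]])
C=cloud(d);br=d['img'].min(2)>float(sys.argv[2]) 
m=br&(C[...,2]>z+8)&(C[...,2]<z+66)&(np.hypot(C[...,0]-522.3,C[...,1]+93.1)<45);Q=C[m]-[522.3,-93.1,0]
X,Y,Z=Q[:,:2]@ex,Q[:,:2]@ey,Q[:,2]-z
for lo in range(8,66,4):
    k=(Z>=lo)&(Z<lo+4)
    if k.sum()>3:print(lo,k.sum(),'x',np.percentile(X[k],[3,50,97]).round(1),'y',np.percentile(Y[k],[3,50,97]).round(1))
E
python3 blk.py s13 100
```

```text
[524.  -92.2 106.8] [3.140e+00 1.000e-03 1.991e+00] [-0.2  0.  -3. ] 29.275569276830154 15.95
12 8 x [-4.6 14.2 16.1] y [-22.7  19.7  29.2]
16 29 x [-6.9 15.  18. ] y [-29.5  19.6  29.4]
20 21 x [-8.4 15.9 17.7] y [-25.6  19.5  29.7]
24 72 x [-12.6   9.   23. ] y [-26.   20.3  29.7]
28 30 x [-9.6 13.3 20.6] y [-19.7  17.1  28.5]
32 19 x [-7.4 13.9 24. ] y [ 1.9 16.1 19. ]
36 17 x [-7.2  7.3 23. ] y [ 9.2 17.2 18.6]
40 15 x [-9.8 10.8 18.8] y [10.2 17.1 18.5]
44 20 x [-7.1 11.  25.5] y [ 1.3 16.4 19.1]
48 26 x [-13.7   1.6  20.2] y [10.3 15.8 18.1]
52 36 x [-20.7   2.   19.3] y [ 6.3 12.8 16.8]
56 44 x [-14.6  -1.7  16.6] y [ 0.4  8.2 13. ]
60 10 x [-11.1  -5.6   2.6] y [ 1.9  4.1 10.2]
```

{"api": "send_rows", "payload": {
  "series": [
    [20,[0,0,-0.3],[0,0,0]],
    [20,[0,0,-0.25],[0,0,0]],
    [20,[0,0,-0.1],[0,0,0]],
    [20,[0,0,0],[0,0,0]]
  ]
}}

```text
clock: 16.45
eef_pos: [523.0, -91.8, 66.8]
tool_rot: [-3.141, -0.0, 1.991]
force: [-0.6, -0.2, -3.2]
width: 29.4
gripper_force: 59.8
```

{"api": "send_rows", "payload": {
  "series": [
    [20,[0,0,-0.025],[0,0,0]],
    [20,[0,0,-0.025],[0,0,0]],
    [20,[0,0,0],[0,0,0]]
  ]
}}

```text
clock: 16.82
eef_pos: [523.2, -91.8, 64.1]
tool_rot: [3.141, 0.0, 1.992]
force: [0.4, -0.2, -3.2]
width: 29.7
gripper_force: 59.8
```

{"api": "send_rows", "payload": {
  "series": [
    [20,[0,0,-0.015],[0,0,0]],
    [20,[0,0,0],[0,0,0]]
  ]
}}

```text
clock: 17.08
eef_pos: [523.3, -91.9, 63.9]
tool_rot: [3.141, 0.0, 1.992]
force: [-2.2, -0.3, 4.8]
width: 29.3
gripper_force: 60.7
```

{"api": "send_rows", "payload": {
  "series": [
    [20,[0,0,-0.015],[0,0,0]],
    [20,[0,0,0],[0,0,0]]
  ]
}}

```text
clock: 17.32
eef_pos: [523.3, -91.9, 63.9]
tool_rot: [3.141, 0.0, 1.991]
force: [-3.5, 0.6, 14.5]
width: 29.5
gripper_force: 61.8
```

{"api": "send_rows", "payload": {
  "series": [
    [20,[0,0,0.018],[0,0,0]],
    [45,[0,0,0],[0,0,0]],
    [45,[0,0,0],[0,0,0]],
    [45,[0,0,0],[0,0,0]],
    [45,[0,0,0],[0,0,0]]
  ]
}}

```text
clock: 17.95
eef_pos: [523.2, -91.9, 63.2]
tool_rot: [-3.142, -0.0, 1.992]
force: [-0.5, 0.5, 0.3]
width: 45.0
gripper_force: 0.0
```

{"api": "send_rows", "payload": {
  "series": [
    [45,[0,0,0.2],[0,0,0]],
    [45,[0,0,0.5],[0,0,0]],
    [45,[0,0,0.9],[0,0,0]],
    [45,[0,0,0.9],[0,0,0]],
    [45,[-0.2,0.7,0.3],[0,0,0]],
    [45,[-0.2,0.9,0],[0,0,0]],
    [45,[-0.2,0.9,0],[0,0,0]],
    [45,[-0.2,0.9,0],[0,0,0]]
  ]
}}

```text
clock: 18.95
eef_pos: [474.8, 113.7, 232.4]
tool_rot: [3.14, 0.0, 1.991]
force: [1.1, 1.0, 0.5]
width: 45.1
gripper_force: 0.0
```

{"api": "send_rows", "payload": {
  "series": [
    [45,[-0.2,0.9,0],[0,0,0]],
    [45,[-0.1,0.9,0],[0,0,0]],
    [45,[0,0,0],[0,0,0]],
    [45,[0,0,0],[0,0,0]]
  ]
}}

```text
clock: 19.45
eef_pos: [457.2, 219.5, 231.7]
tool_rot: [3.141, 0.001, 1.992]
force: [-0.2, -0.1, -0.0]
width: 45.0
gripper_force: 0.0
```

```bash
python3 pins.py s14|tail -3
python3 - <<'E'
from fit import *
t=snap('top','top3');s=load('s14')
v=[]
for d,lo in((t,93),(s,93)):
    p=proj(d,[[522.3,-93.1,100]])[0].astype(int);b=(p[0]-18,p[0]+18,p[1]-18,p[1]+18)
    C=cloud(d)
    Q=C[b[2]:b[3],b[0]:b[1]].reshape(-1,3)-[522.3,-93.1,78]
    th=np.radians(24.2);ex=np.array([np.cos(th),np.sin(th)]);ey=np.array([-ex[1],ex[0]])
    X,Y,Z=Q[:,:2]@ex,Q[:,:2]@ey,Q[:,2]
    near=(abs(X)<22)&(abs(Y)<45)
    for a,bb in((3,8),(8,14),(14,24),(24,38),(38,50)):
        k=near&(Z>a)&(Z<bb)
        if k.sum()>3: print(a,k.sum(),np.percentile(X[k],[4,50,96]).round(1),np.percentile(Y[k],[4,50,96]).round(1))
    print('top z',Z[near].max())
a=cv2.resize(t['img'][150:250,255:375,::-1],(480,400),interpolation=cv2.INTER_CUBIC);c=cv2.resize(s['img'][140:240,180:260+20,::-1],(400,400),interpolation=cv2.INTER_CUBIC)
i=np.hstack([a,c]);cv2.imwrite('pics/c10.png',cv2.resize(i,(800,364)))
E
```

```text
153 23 158.335794580476 [499.9 -20.4 123. ]
63 31 68.7630489894525 [638.5  42.9 123. ]
333 8 338.1505333899943 [ 703.1 -100.4  123.8]
3 35 [-20.   -4.8  18.8] [-37.2 -19.4  39.1]
8 115 [-14.7  -1.8  13.9] [-42.4  19.5  39.8]
14 43 [-14.    0.7  12.7] [-41.   19.   37.8]
24 39 [-14.2  -0.3  14.3] [-18.3  15.4  19.1]
38 130 [-13.7   0.2  14.2] [-14.3   1.   14.4]
top z 52.09759197652906
3 74 [-5.6 14.7 19.5] [-39.   -2.8  40.8]
8 174 [-12.7   8.2  17.1] [-41.8  19.1  39.4]
14 86 [-10.2  13.6  18.3] [-36.8  12.1  35.7]
24 104 [-8.9 14.9 18.3] [-16.2  11.4  18.8]
38 160 [-13.    4.2  17.3] [-11.2   3.9  15.7]
top z 49.377736170273806
```

View pics/c10.png

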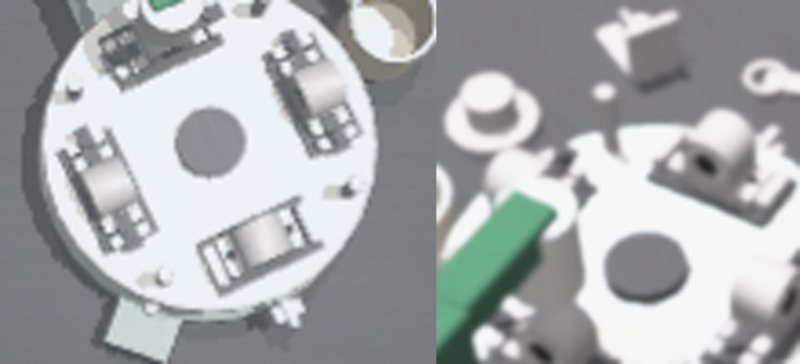

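The block stands upright between the end stops at the pointer, and the disc hasn't moved: its pins are still at 158.3° and 68.8°. I'm handing it in.

```bash
python3 -c "
from cell import ctrl
print(ctrl.finish_job())"
```

```text
the job is handed in; nothing more can be done
None
```

The job is handed in: the empty nest is clicked in at the pointer, and the loose block stands upright on it, within about 1 mm of centre and square between the end stops; the other parts and tools were not touched and the clock read about 20 s.

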